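# Shut and lock the hatch of a sample chamber

## Task

The hatch of the low white sample chamber on the lab bench stands ajar. With the fingertips, push the hatch down until it is fully shut, then set a fingertip in the slot of its round orange-and-black fastener and turn it a quarter turn clockwise, all the way to its stop, so that the hatch is locked. Only push and turn: do not raise the hatch, and leave everything else on the bench where it stands.

Things in the scene. Friction and masses are not known exactly. Their poses are not given: they have to be found in the camera images.
- chamber: Sample chamber, fixed to the bench: a box 240 mm (its x) by 280 mm (its y), 98 mm high. Origin: centre of the underside. Its x axis points from the hatch's free front edge to the hatch's hinge; z is up. -y side (200 mm): white well under the hatch; +y side (80 mm): solid blue control deck, where the sample jar stands.
- hatch_hinge (a point): Middle of the hatch's hinge line (parallel to the chamber's y), at the level of the hatch's top face, 98 mm above the bench; 108 mm along +x and 40 mm along -y from the chamber's origin. The true hinge axis runs 8 mm below this point.
- hatch_edge (a point): Middle of the hatch's free front edge, on its top face, 218 mm from the hinge. The hatch is an aluminium plate 218 mm long, 196 mm wide, 8 mm thick; apart from the fastener's collar its top is bare. Frame turns with the hatch: x towards the hinge, z out of the top face.
- hatch (a joint): Hatch angle, rad: 0 fully shut (plate level, on the well's walls), growing as the free edge rises; starts at 0.45 to 0.65. A stiff hinge: the hatch stays where it is left and takes only 1 to 3 N downward at the free edge to push shut.
- slot_mouth (a point): Centre of the fastener, on its axis (143 mm from the hinge, midway across the hatch), at the top of its slot, 20 mm above the hatch's top face. A 78 mm round rotor inside a fixed grey collar 94 mm across, also 20 mm high. A straight slot 28 mm wide, 18 mm deep, 78 mm long crosses the rotor between two black cheeks; its floor is orange. Frame turns with it: x along the slot, z out of the hatch.
- fastener (a joint): Fastener angle, rad: 0 unlocked (slot runs from the front edge to the hinge, at the two white marks), growing clockwise as seen from above, 1.571 locked, at a hard stop (slot runs parallel to the hinge, at the two green marks). Starts at 0 to 0.25. It stays where it is left and takes about 0.15 N m to turn.
- tray_in (a point): White tray, 280 by 200 by 65 mm high, standing beside the chamber; point: centre of its inner floor. The beaker and the weight stand in it. Leave alone.
- beaker_rim (a point): Glass beaker in the tray, 64 mm across, 85 mm high; point: centre of its mouth. Leave alone.
- weight: Brass weight in the tray, 36 mm across, 50 mm high; origin: centre of its underside. Leave alone.
- sample_jar: Small amber jar with red cap on the chamber's control deck, 34 mm across and 34 mm high; origin: centre of its underside. Leave alone.
- reagent: Amber bottle with blue cap on the bench, 66 mm across, 150 mm high; origin: centre of its underside. Leave alone.
- slide_box: Green slide box on the bench, 100 by 75 by 32 mm high; origin: centre of its underside. Leave alone.
- dish: White ceramic dish on the bench, 90 mm across, 20 mm high; origin: centre of its underside. Leave alone.

How it is judged:
On the way, in this order (a step that is already met when the one before it is completed fails the run):
1. the hatch is pushed fully shut, the fastener not yet turned (value of joint hatch below 0.04 rad and value of joint fastener below 0.6 rad), for 0.2 s.
2. the fastener is turned clockwise to its stop with the hatch shut (value of joint fastener above 1.47 rad and value of joint hatch below 0.04 rad), for 0.2 s.
At the end, for the whole second after the job is handed in: The hatch is shut (within 0.04 rad), the fastener stands at its locked stop (turned to at least 1.45 of 1.571 rad), both are still, and every other thing is within 25 mm of where it stood (value of joint hatch below 0.04 rad and value of joint fastener above 1.45 rad and velocity of joint each of fastener, hatch below 0.05 rad/s and distance of each of tray_in, beaker_rim, weight, sample_jar, reagent, slide_box, dish from where it was at the start of the episode below 0.025 m); the robot touches nothing.
It fails at once if the hatch is raised instead of pushed down (value of joint hatch above 0.73 rad).
It fails at once if the fastener is turned while the hatch is not shut (value of joint hatch above 0.08 rad and value of joint fastener above 0.6 rad).
It fails at once if something else on the bench is lifted, carried or knocked away (30 mm) (distance of any of tray_in, beaker_rim, weight, sample_jar, reagent, slide_box, dish from where it was at the start of the episode above 0.03 m).
It also fails if it takes over 51 s, if anything falls off the work surface, if the arm or the gripper's body presses on something with over 40 N, if the wrist force passes 120 N, or if a joint passes its speed limit or range.

## Robot

A 7-joint arm with a two-finger parallel gripper is mounted at the origin on the work surface. World frame = base frame: x ahead of the robot, y to its left, z up, the work surface at z = 0. Lengths are in m, angles in rad, forces in N, time in s.
With the tool pointing down it reaches from about 0.35 to 0.775 m from the base axis. Payload 3.1 kg.
Tool frame: the origin (TCP) lies on the front face of the gripper's body, between the roots of the fingers; the fingertips stand 73 mm ahead of it and the grasp point (between the pads) lies 54 mm ahead of it; z points along the fingers, y is the direction in which the jaws open and shut (so a half turn about z gives the same grasp; the last joint's range is limited). The gripper opens to 85 mm and grips with 20 to 120 N. Pads are 22 mm wide; open, the fingers measure 114 mm over their backs; the gripper's body (76 mm by 85 mm) begins 54 mm behind the grasp point. The pads swing forward as they close: fully open they stand 13 mm farther back than shut.
Start: joints at [-1.249, 0.311, 0.014, 1.512, -0.004, 1.319, -0.027], TCP at [0.196, 0.514, 0.304] pointing down, gripper open.
Joint ranges: [-2.7, 2.7], [-0.3, 1.91], [-1.27, 1.3], [0.12, 2.57], [-1.44, 4.58], [0.2, 2.03], [-3.05, 3.05]. Speed limits (rad/s): [2.79, 2.79, 3.14, 3.14, 3.14, 3.14, 3.14].

## Interface

Orientations are given as a rotation vector (axis times angle).
In Python, from workcell import robot gives the robot as it stands. Calls block until the motion is done:
- robot.move_to(position, orientation): joint-space move of the TCP to a pose.
- robot.servo_line(position, ori=None, rate=0.15): straight line of the TCP; ori=None keeps the orientation; rate is the mean speed in m/s.
- robot.move_joints(angles): joint-space move.
- robot.gripper_to(opening): opening from 0.0 (shut) to 1.0 (fully open); the grip force is fixed at half the most; returns when the fingers have stopped.
- robot.sleep(seconds).
- robot.ik(position, orientation): joint angles nearest the present ones, or None.
- robot.camera(name): name is "side" or "top"; returns (picture, depth): 384x512x3 uint8, blue, green, red; 384x512 float32, m along the optical axis (not along the pixel's ray), 0 where there is no reading.
- robot.calibration(name): a dict with "fovy" (degrees; the focal length in pixels is half the picture's height over the tangent of half this angle, whatever the lens; pixels are square), "cx", "cy" (the principal point, pixels), "position" and "orientation" of the camera in the world. Camera axes: x right, y up, looking along -z (the intrinsics and any distortion apply to the point x, -y, -z); pixel columns grow to the right and rows downward; lengths in m; the calibration is good to about 2 mm. A picture is of the moment at which its call begins. calibration takes no time and is no camera call.
A pose or a line that the arm cannot do raises robot.IKError and nothing moves.
- robot.sign_off(): hands the job in, once; it reports no verdict.
Readings, each from a call of its own:
- robot.get_time_s(): time.
- robot.get_joints(): joint angles.
- robot.get_joint_velocities(): joint speeds.
- robot.get_joint_torque(): joint torques, N m.
- robot.get_ee_pos(): TCP position.
- robot.get_tool_rot(): TCP orientation.
- robot.get_contact_force(): force on the tool from outside, world axes, zero at the start.
- robot.get_ft_torque(): the same for the moment, N m.
- robot.get_opening(): opening from 0.0 (shut) to 1.0 (fully open).
Only numpy, scipy, OpenCV 4.12 (cv2) and the standard library are available. Lean on these libraries where they do the work, as an engineer would, in place of code of your own. Each camera call takes 0.05 s, during which the arm holds its last target. There are 200 camera calls.

## Working session

There is one attempt and no reset: what is moved stays moved. The work goes in short steps, each a Python script; the robot and the scene stay as the last script left them, time stands still between calls to the robot, and variables do not carry over. Pictures are saved under pics/ and viewed, about 8 in all and at most 12, crops included, and the job is handed in when it is done.

```bash
ls; mkdir -p pics
python3 - <<'E'
from workcell import robot
import cv2,numpy as np
for n in("side","top"):
    im,d=robot.camera(n); cv2.imwrite(f"pics/{n}0.png",im); np.save(f"pics/{n}0.npy",d)
    print(n,robot.calibration(n),(d>0).mean())
print(robot.get_tool_rot(),robot.get_ee_pos(),robot.get_time_s())
E
```

```text
pics
side {'fovy': 52.9637025156226, 'cx': 255.07726121397386, 'cy': 193.01116448822305, 'position': array([0.4023306 , 1.05630274, 0.70749542]), 'orientation': array([ 0.10675542, -1.5081085 , -2.57941365])} 0.9913126627604166
top {'fovy': 49.97343703060835, 'cx': 252.3790613479802, 'cy': 196.29207515605958, 'position': array([0.39183934, 0.01347234, 1.35475355]), 'orientation': array([ 0.10984723, -0.10474303, -1.57233707])} 0.9961039225260416
[-0.56812784 -3.08952933  0.00329647] [0.19552252 0.51355187 0.30292862] 0.1
```

View pics/side0.png

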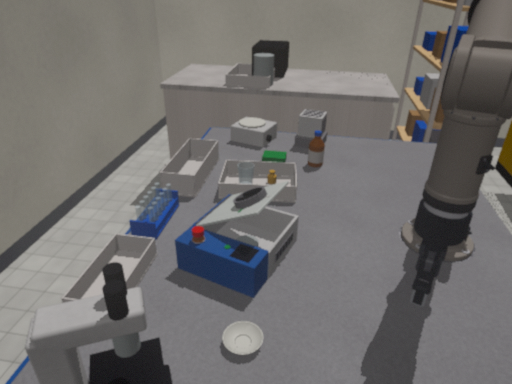

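View pics/top0.png

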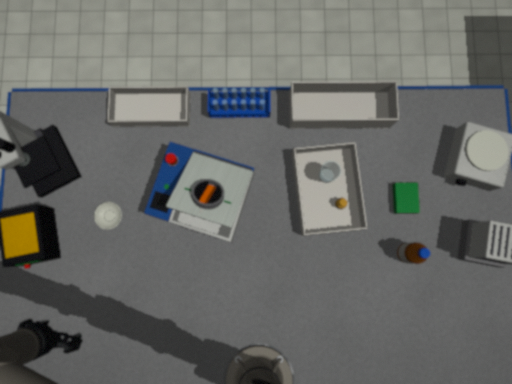

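Top view: the chamber sits at about (200,192) and the blue deck is on its left. The hatch's free edge points down toward the robot, the fastener is at (207,193), and the tray is to the right. Next I'll measure using depth.

```bash
cat > h.py <<'E'
import cv2,numpy as np
from workcell import robot
from scipy.spatial.transform import Rotation as R
def cloud(n):
    im,d=robot.camera(n); c=robot.calibration(n)
    f=192/np.tan(np.radians(c["fovy"])/2)
    v,u=np.mgrid[0:384,0:512]
    p=np.stack([(u-c["cx"])/f*d,-(v-c["cy"])/f*d,-d],-1)
    return im,p@R.from_rotvec(c["orientation"]).as_matrix().T+c["position"]
def chamber(im,P):
    hsv=cv2.cvtColor(im,cv2.COLOR_BGR2HSV); roi=np.zeros(im.shape[:2],bool); roi[135:245,135:265]=1
    b=(hsv[...,0]>105)&(hsv[...,0]<130)&(hsv[...,1]>130)&roi&(abs(P[...,2]-.098)<.012)
    b=cv2.morphologyEx(b.astype(np.uint8),cv2.MORPH_OPEN,np.ones((3,3)))>0
    return hsv,roi,b
E
python3 - <<'E'
from h import *
im,P=cloud("top"); hsv,roi,b=chamber(im,P)
print("bench z",np.median(P[250:300,250:350,2]))
Q=P[b]; r=cv2.minAreaRect((Q[:,:2]*1000).astype(np.float32)); box=cv2.boxPoints(r)
print("deck",r,box.round(0).tolist(),np.median(Q[:,2]))
# tilted plate
g=roi&(hsv[...,1]<60)&(P[...,2]>.11)&(P[...,2]<.25)&(hsv[...,2]>110)
T=P[g]; m=np.ones(len(T),bool)
for _ in range(6):
    A=np.c_[T[:,:2],np.ones(len(T))]; s=np.linalg.lstsq(A[m],T[m,2],rcond=None)[0]; m=abs(A@s-T[:,2])<.005
print("plate",s,m.sum(),len(T),"tilt",np.arctan(np.hypot(*s[:2])),"downhill yaw",np.arctan2(-s[1],-s[0]))
rr=cv2.minAreaRect((T[m][:,:2]*1000).astype(np.float32)); print(rr,cv2.boxPoints(rr).round(0).tolist(),T[m].max(0))
o=roi&(hsv[...,0]<20)&(hsv[...,0]>4)&(hsv[...,1]>150)&(hsv[...,2]>100)
O=P[o&(P[...,2]>.12)]; c=O.mean(0); u,sv,vt=np.linalg.svd(O-c); print("orange",len(O),c,vt[0],sv)
y0=np.arctan2(-s[1],-s[0])
for n,p in (("plate corners",T[m]),):
    w=np.stack([p[:,0]*np.cos(y0)+p[:,1]*np.sin(y0),-p[:,0]*np.sin(y0)+p[:,1]*np.cos(y0)],1); print(w.min(0),w.max(0))
E
```

```text
bench z 6.696098748137924e-05
deck ((616.4721069335938, 278.85888671875), (77.61310577392578, 235.33547973632812), 72.03661346435547) [[493.0, 278.0], [716.0, 206.0], [740.0, 279.0], [517.0, 352.0]] 0.09767482814097961
plate [-0.50132662  0.16473036  0.41940775] 2670 2760 tilt 0.4855591675954948 downhill yaw -0.3174744954016512
((576.8461303710938, 142.0299835205078), (195.99429321289062, 177.5367889404297), 71.48542022705078) [[462.0, 77.0], [630.0, 21.0], [692.0, 207.0], [524.0, 263.0]] [0.68902554 0.25977253 0.20328268]
orange 139 [0.56514053 0.15195231 0.16379359] [-0.866833    0.14029812  0.47845271] [0.24232663 0.14630282 0.02477754]
[0.41496741 0.21721466] [0.59261342 0.41340953]
```

```bash
cat >> h.py <<'E'
psi=-0.315; X=np.array([np.cos(psi),np.sin(psi),0]); Y=np.array([-np.sin(psi),np.cos(psi),0]); Z=np.array([0,0,1.])
HINGE=np.array([.6757,.112,.098])
def down(phi): return (R.from_euler('z',phi)*R.from_euler('x',np.pi)).as_rotvec()
def top_pt(r,lat,th):  # point on hatch top face
    return HINGE-.008*Z+r*(-np.cos(th)*X+np.sin(th)*Z)+.008*(np.sin(th)*X+np.cos(th)*Z)+lat*Y
E
python3 - <<'E'
from h import *
tip=.073*Z
C=top_pt(.143,0,0)
print("slot centre shut",C)
for k in(-1,1):
    for f in(0,.5,1,1.571,1.75):
        q=robot.ik(C+.1*Z,down(psi-f+k*np.pi/2)); print(k,f,None if q is None else np.round(q,2))
phi=psi-np.pi/2 if False else R.from_rotvec(robot.get_tool_rot()).as_matrix()
phi=np.arctan2(phi[1,0],phi[0,0]); print("start phi",phi)
for p in(psi,psi+np.pi,psi-np.pi/2,psi+np.pi/2):
    q=robot.ik(top_pt(.19,-.07,.6)+tip,down(p)); print(p,None if q is None else np.round(q,2))
E
```

```text
slot centre shut [0.53973612 0.15630376 0.098     ]
-1 0 [-0.39  0.41  0.11  1.64 -0.05  1.09  2.56]
-1 0.5 [-0.45  0.42  0.19  1.64 -0.09  1.09  2.09]
-1 1 [-0.51  0.42  0.26  1.64 -0.12  1.09  1.62]
-1 1.571 [-0.57  0.43  0.36  1.65 -0.16  1.1   1.08]
-1 1.75 [-0.59  0.43  0.37  1.65 -0.17  1.1   0.91]
1 0 [-0.76  0.46  0.62  1.65 -0.29  1.12 -0.38]
1 0.5 [-0.75  0.46  0.6   1.65 -0.29  1.12 -0.88]
1 1 [-0.75  0.46  0.61  1.65 -0.29  1.12 -1.38]
1 1.571 [-0.81  0.48  0.7   1.65 -0.34  1.13 -1.91]
1 1.75 [-1.05  0.65  1.13  1.66 -0.61  1.23 -1.86]
start phi 2.7778962291624896
-0.315 [-0.77  0.31  0.71  1.66 -0.21  1.25 -1.9 ]
2.826592653589793 [-0.58  0.27  0.46  1.66 -0.13  1.24  1.16]
-1.8857963267948965 [-0.44  0.26  0.28  1.65 -0.08  1.24  2.68]
1.2557963267948966 [-0.75  0.3   0.68  1.66 -0.2   1.25 -0.34]
```

Run:
```python
from h import *
phi=psi+np.pi/2; tip=.073*Z
robot.gripper_to(0)
robot.move_to(top_pt(.19,-.07,.75)+tip+.03*Z,down(phi))
print(robot.get_time_s(),robot.get_contact_force())
for th in np.arange(.6,-.001,-.1):
    robot.servo_line(top_pt(.19,-.07,th)+tip,rate=.08)
    print(round(th,2),robot.get_contact_force().round(1),robot.get_time_s())
for k in range(1,5):
    f=robot.get_contact_force()
    if abs(f[2])>10: break
    robot.servo_line(top_pt(.19,-.07,0)+tip-.0015*k*Z,rate=.03); robot.sleep(.1); print(k,robot.get_contact_force().round(1))
robot.sleep(.3)
print(robot.get_ee_pos(),robot.get_time_s())
robot.servo_line(top_pt(.19,-.07,0)+tip+.06*Z)
# step aside to look
robot.servo_line(np.array([.40,-.05,.25]),rate=.25)
im,P=cloud("top"); hsv,roi,b=chamber(im,P); cv2.imwrite("pics/top1.png",cv2.resize(im[130:250,130:270],None,fx=4,fy=4))
np.save("pics/P1.npy",P);cv2.imwrite("pics/im1.png",im)
g=roi&(hsv[...,1]<60)&(P[...,2]>.085)&(P[...,2]<.112)&(hsv[...,2]>110)&~b
T=P[g]; A=np.c_[T[:,:2],np.ones(len(T))]; s=np.linalg.lstsq(A,T[:,2],rcond=None)[0]
print("plate",s,len(T),np.median(T[:,2]))
o=roi&(hsv[...,0]<20)&(hsv[...,0]>4)&(hsv[...,1]>150)&(hsv[...,2]>100)&(P[...,2]>.09)&(P[...,2]<.11)&(np.linalg.norm(P[...,:2]-[.54,.156],axis=-1)<.06)
O=P[o]; c=O.mean(0); _,sv,vt=np.linalg.svd(O-c); r=cv2.minAreaRect((O[:,:2]*1000).astype(np.float32))
print("orange",len(O),c,np.arctan2(vt[0,1],vt[0,0]),sv,r,robot.get_time_s())
```

```text
2.8667 [-0.28537336 -0.00213819 -0.02372687]
0.6 [-0.6 -0.  -0.9] 3.7
0.5 [ 0.8 -0.3 -0.5] 4.0917
0.4 [-0.  -0.5  0.5] 4.4833
0.3 [0.4 1.  0.5] 4.875
0.2 [-0.5 -0.6  0.4] 5.2667
0.1 [0.1 0.  0.1] 5.6583
0.0 [ 0.   0.8 -0.3] 6.05
1 [-3.3 -0.8  9.6]
2 [-6.  -0.7 19.1]
[0.47335186 0.1041278  0.17055052] 7.05
plate [ 0.00532166 -0.00182976  0.09470716] 3002 0.09778350114355683
orange 185 [0.54220254 0.15615094 0.10016086] 2.741276104519935 [0.28997147 0.09167934 0.03720633] ((541.2220458984375, 156.67172241210938), (24.048254013061523, 77.05374908447266), 65.20558166503906) 8.5083
```

View pics/top1.png

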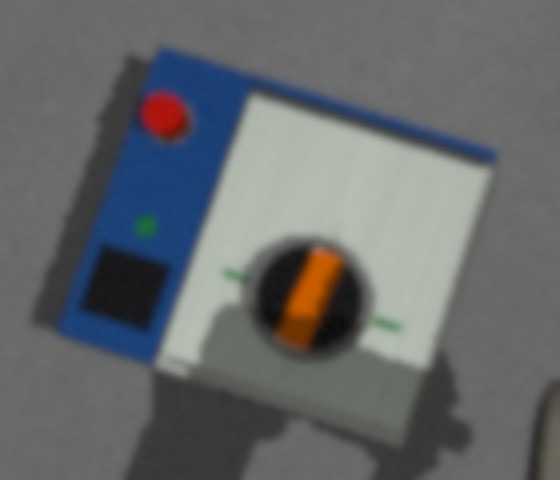

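Hatch is level (tilt about 0.006 rad). The slot is at 0.09–0.12 rad, centred at (0.5415, 0.156). Next: insert the fingers, spread along the slot, and turn.

Run:
```python
from h import *
C=np.array([.5413,.1563,0]); f0=.1
o=lambda f: down(psi-f+np.pi/2)
robot.gripper_to(.33); print(robot.get_opening())
robot.move_to(C+.23*Z,o(f0))
ok=True
for z in(.195,.188,.182,.177,.173):
    robot.servo_line(C+z*Z,rate=.06); F=robot.get_contact_force(); print(z,F.round(1),robot.get_ee_pos().round(4))
    if F[2]>12: ok=False; print("contact"); break
if ok:
    for f in list(np.arange(.25,1.56,.15))+[1.6,1.65]:
        robot.move_to(C+.173*Z,o(f)); F=robot.get_contact_force(); M=robot.get_ft_torque()
        m=R.from_rotvec(robot.get_tool_rot()).as_matrix(); print(round(f,2),F.round(1),M.round(2),round(psi+np.pi/2-np.arctan2(m[1,0],m[0,0]),3),round(robot.get_time_s(),1))
        if np.linalg.norm(F)>50: print("stop");break
```

```text
0.331765233359415
0.195 [ 0.2 -0.8 -0. ] [0.5415 0.1563 0.195 ]
0.188 [ 1.   0.5 -1. ] [0.541  0.1563 0.1876]
0.182 [ 0.1 -0.1  0.2] [0.541  0.1563 0.1815]
0.177 [-0.5 -0.4 -1.1] [0.541  0.1563 0.1766]
0.173 [-0.1  0.4  0.2] [0.5412 0.1562 0.1728]
0.25 [-2.3 -1.8  0.8] [-0.43  0.59  0.07] 0.247 11.9
0.4 [-4.4 -3.6  1.4] [-0.69  0.9   0.17] 0.397 12.1
0.55 [-4.7 -3.5  1.6] [-0.62  0.9   0.11] 0.547 12.4
0.7 [-3.8 -3.4  0.6] [-0.62  0.91  0.12] 0.697 12.7
0.85 [-3.9 -2.2  2.2] [-0.6   0.98  0.09] 0.847 12.9
1.0 [-3.9 -3.7  2.6] [-0.59  0.91  0.11] 0.997 13.2
1.15 [-3.9 -2.9  2.1] [-0.65  0.9   0.03] 1.147 13.4
1.3 [-4.  -3.8  1.7] [-0.6   0.9   0.02] 1.298 13.7
1.45 [-4.3 -2.3  1.5] [-0.67  0.86  0.05] 1.447 13.9
1.6 [-3.2 -2.9  1.2] [-0.66  0.91  0.02] 1.597 14.2
1.65 [-4.4 -2.8  1.2] [-0.58  0.92  0.05] 1.647 14.4
```

Turning smoothly, and the stop hasn't been reached yet, so I'll continue in small steps until the moment rises.

Run:
```python
from h import *
C=np.array([.5413,.1563,0])
o=lambda f: down(psi-f+np.pi/2)
for f in np.arange(1.67,1.86,.02):
    robot.move_to(C+.173*Z,o(f)); robot.sleep(.1); F=robot.get_contact_force(); M=robot.get_ft_torque()
    m=R.from_rotvec(robot.get_tool_rot()).as_matrix(); print(round(f,2),F.round(1),M.round(2),round(psi+np.pi/2-np.arctan2(m[1,0],m[0,0]),3),round(robot.get_joint_torque()[6],2))
    if np.linalg.norm(F)>25 or abs(M[2])>.8: print("stop");break
robot.sleep(.3)
cv2.imwrite("pics/top2.png",cv2.resize(robot.camera("top")[0][130:250,130:270],None,fx=4,fy=4))
print(robot.get_time_s())
```

```text
1.67 [-4.6 -3.7  0.2] [-0.53  0.97  0.13] 1.667 -0.07
1.69 [-3.6 -3.1  0.8] [-0.59  0.9   0.08] 1.687 -0.07
1.71 [-4.4 -3.2  0.9] [-0.62  0.91  0.07] 1.707 -0.07
1.73 [-4.  -2.6  0.7] [-0.65  0.94  0.08] 1.727 -0.07
1.75 [-4.3 -2.3  0.7] [-0.6   0.91  0.27] 1.746 -0.31
1.77 [-4.9 -3.9  1.9] [-0.68  0.85  0.87] 1.764 -0.84
stop
16.8583
```

The moment jumps at a commanded 1.75, so that is the hard stop. I'll back off within the play, withdraw and verify.

Run:
```python
from h import *
C=np.array([.5413,.1563,0])
robot.move_to(C+.173*Z,down(psi-1.69+np.pi/2))
robot.servo_line(C+.25*Z,rate=.08); print(robot.get_contact_force().round(1))
robot.servo_line(np.array([.40,-.05,.28]),rate=.25); robot.sleep(.3)
im,P=cloud("top"); hsv,roi,b=chamber(im,P); cv2.imwrite("pics/top3.png",im)
g=roi&(hsv[...,1]<60)&(P[...,2]>.085)&(P[...,2]<.112)&(hsv[...,2]>110)&~b
T=P[g]; s=np.linalg.lstsq(np.c_[T[:,:2],np.ones(len(T))],T[:,2],rcond=None)[0]; print("plate",s)
o=roi&(hsv[...,0]<20)&(hsv[...,0]>4)&(hsv[...,1]>150)&(hsv[...,2]>100)&(np.linalg.norm(P[...,:2]-[.54,.156],axis=-1)<.06)
O=P[o][:,:2]; c=O.mean(0); _,sv,vt=np.linalg.svd(O-c); a=np.arctan2(vt[0,1],vt[0,0]); r=cv2.minAreaRect((O*1000).astype(np.float32))
print("fastener",(psi-a)%np.pi,r,c,robot.get_contact_force().round(1),robot.get_time_s())
```

```text
[-1.  -0.8 -0.2]
plate [ 0.00459174 -0.00107362  0.09506822]
fastener 1.5459418429895777 ((539.6517333984375, 156.02391052246094), (73.82543182373047, 29.707931518554688), 73.60907745361328) [0.5414518  0.15622398] [ 0.7  0.5 -0.7] 19.725
```

View pics/top3.png

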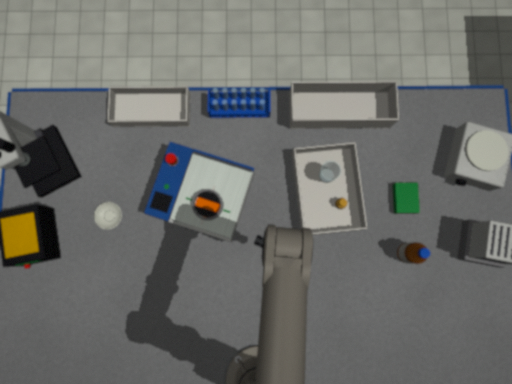

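The hatch is shut, and the slot lies across it at the green marks, around (207,204). Everything else is at its original pixels and the arm is clear.

```bash
python3 -c "
from workcell import robot
robot.sign_off()"
```

```text
the job is handed in; nothing more can be done
```

I pushed the hatch shut with closed fingertips, put the slightly spread fingertips in the slot, turned the fastener clockwise to its stop, withdrew and handed the job in at about 20 s.

- **Hatch:** the last depth check gave a plate tilt of about 0.005 rad, so it is shut.
- **Fastener:** the camera measured about 1.55 rad. The turning moment rose sharply at a commanded 1.75–1.77 rad. That fits the stop, since the fingers had about 0.17 rad of play in the slot.
- **Rest of the bench:** by eye, everything else stands where it did in the first picture. The force reading was near zero with the arm clear.
- **Disagreement:** before the turn, two estimates of the slot angle differed by about 0.03 rad (0.085 and 0.118), within the slot's clearance. No check failed.

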